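# Fold the light-shield flaps of a cell tray shut with one stroke of the fingertips

## Task

The curved cell tray on the bench must be made dark before it goes into the spectrometer: starting at the end with the green dot, run the fingertips lightly along the row so that the five blue flaps fold shut one after another and all lie flat on the tray. Do not pinch or lift anything, do not shove the tray along, and leave the jar, the vial and the black case alone; finish with the hand clear.

Things in the scene. Friction and masses are not known exactly. Their poses are not given: they have to be found in the camera images.
- tray: Loose 2.5 kg ivory tray, black foot; curved row of 5 cells, 50 mm wide, flat top 50 mm up. Origin on the bench under the middle of cell 3, z up. Row: arc of radius 150 mm about x=150, y=0 mm; middle of cell k (1-5) at x=150-150cos(a), y=150sin(a), a=(3-k)*0.28 rad. Flat end pads reach 30 mm past the end flaps; the one before cell 1 (+y end) has a green dot. Any yaw.
- flap1 (a joint): Angle (rad) of blue flap 1 of 5 from the green dot: 0 shut flat, 1.57 upright, 1.75 stop. Stays where left (hinge friction 0.006 N m, no spring). Flap 30 mm from hinge to free edge, 34 mm wide, 3 mm thick, mid-plane on the hinge axis; shut, its top is 53.5 mm above the bench. Hinge across the row on the cell's green-dot side: folds shut along the row, away from the dot.
- hinge1 (a point): Middle of the hinge axis of flap 1, 52 mm above the bench, 15 mm before the middle of cell 1 along the row (square to the radius there); fixed to the tray, axes as the tray's.
- flap2 (a joint): Angle (rad) of blue flap 2 of 5 from the green dot: 0 shut flat, 1.57 upright, 1.75 stop. Stays where left (hinge friction 0.006 N m, no spring). Flap 30 mm from hinge to free edge, 34 mm wide, 3 mm thick, mid-plane on the hinge axis; shut, its top is 53.5 mm above the bench. Hinge across the row on the cell's green-dot side: folds shut along the row, away from the dot.
- hinge2 (a point): Middle of the hinge axis of flap 2, 52 mm above the bench, 15 mm before the middle of cell 2 along the row (square to the radius there); fixed to the tray, axes as the tray's.
- flap3 (a joint): Angle (rad) of blue flap 3 of 5 from the green dot: 0 shut flat, 1.57 upright, 1.75 stop. Stays where left (hinge friction 0.006 N m, no spring). Flap 30 mm from hinge to free edge, 34 mm wide, 3 mm thick, mid-plane on the hinge axis; shut, its top is 53.5 mm above the bench. Hinge across the row on the cell's green-dot side: folds shut along the row, away from the dot.
- hinge3 (a point): Middle of the hinge axis of flap 3, 52 mm above the bench, 15 mm before the middle of cell 3 along the row (square to the radius there); fixed to the tray, axes as the tray's.
- flap4 (a joint): Angle (rad) of blue flap 4 of 5 from the green dot: 0 shut flat, 1.57 upright, 1.75 stop. Stays where left (hinge friction 0.006 N m, no spring). Flap 30 mm from hinge to free edge, 34 mm wide, 3 mm thick, mid-plane on the hinge axis; shut, its top is 53.5 mm above the bench. Hinge across the row on the cell's green-dot side: folds shut along the row, away from the dot.
- hinge4 (a point): Middle of the hinge axis of flap 4, 52 mm above the bench, 15 mm before the middle of cell 4 along the row (square to the radius there); fixed to the tray, axes as the tray's.
- flap5 (a joint): Angle (rad) of blue flap 5 of 5 from the green dot: 0 shut flat, 1.57 upright, 1.75 stop. Stays where left (hinge friction 0.006 N m, no spring). Flap 30 mm from hinge to free edge, 34 mm wide, 3 mm thick, mid-plane on the hinge axis; shut, its top is 53.5 mm above the bench. Hinge across the row on the cell's green-dot side: folds shut along the row, away from the dot.
- hinge5 (a point): Middle of the hinge axis of flap 5, 52 mm above the bench, 15 mm before the middle of cell 5 along the row (square to the radius there); fixed to the tray, axes as the tray's.
- free5 (a point): Point 52 mm above the bench where the middle of flap 5's free edge lies when it is shut; 30 mm from hinge5, fixed to the tray, axes as the tray's.
- jar: Bystander: white plastic jar with blue cap, 56 mm across, 85 mm tall; origin under its centre.
- vial: Bystander: amber glass vial with red cap, 24 mm across, 48 mm tall; origin under its centre, stands on the hollow side of the curved tray.
- cellbox: Bystander: black cuvette case with a paper label, 45 x 65 x 26 mm; origin under its centre.

How it is judged (in metres and radians):
On the way, in this order (a step that is already met when the one before it is completed fails the run):
1. flap 1 (counted from the green dot) is shut, within 0.14 rad of flat (value of joint flap1 below 0.14 rad), for 0.05 s.
2. flap 2 (counted from the green dot) is shut, within 0.14 rad of flat (value of joint flap2 below 0.14 rad), for 0.05 s.
3. flap 3 (counted from the green dot) is shut, within 0.14 rad of flat (value of joint flap3 below 0.14 rad), for 0.05 s.
4. flap 4 (counted from the green dot) is shut, within 0.14 rad of flat (value of joint flap4 below 0.14 rad), for 0.05 s.
5. flap 5 (counted from the green dot) is shut, within 0.14 rad of flat (value of joint flap5 below 0.14 rad), for 0.05 s.
At the end, for the whole second after the job is handed in: All five flaps shut within 0.14 rad (8 degrees) of flat and at rest; the tray, jar, vial and case at rest within 15 mm of where they began (value of joint each of flap1, flap2, flap3, flap4, flap5 below 0.14 rad and velocity of joint each of flap1, flap2, flap3, flap4, flap5 below 0.1 rad/s and distance of each of tray, jar, vial, cellbox from where it was at the start of the episode below 0.015 m and linear speed of each of tray, jar, vial, cellbox below 0.02 m/s); the robot touches nothing.
It fails at once if the fingers press, pinch or push the tray or its flaps with more than 25 N (contact force between the fingers and tray above 25 N).
It fails at once if the tray is lifted or tipped (height (world z) of tray above 0.01 m or angle between tray's own z axis and vertical above 0.1 rad).
It fails at once if the tray is shoved more than 15 mm (distance of tray from where it was at the start of the episode above 0.015 m).
It fails at once if the jar, the vial or the case is moved more than 15 mm, lifted or tipped (distance of any of jar, vial, cellbox from where it was at the start of the episode above 0.015 m or angle between any of jar, vial, cellbox's own z axis and vertical above 0.25 rad).
It also fails if it takes over 38 s, if anything falls off the work surface, if the arm or the gripper's body presses on something with over 40 N, if the wrist force passes 120 N, or if a joint passes its speed limit or range.

## Robot

A 7-joint arm with a two-finger parallel gripper is mounted at the origin on the work surface. World frame = base frame: x ahead of the robot, y to its left, z up, the work surface at z = 0. Lengths are in mm, angles in rad, forces in N, time in s.
With the tool pointing down it reaches from about 425 to 1025 mm from the base axis. Payload 9.4 kg.
Tool frame: the origin (TCP) lies at the very end of the fingers, on their centre line; the grasp point (between the pads) lies 19 mm behind it; z points along the fingers, y is the line along which they close (so a half turn about z gives the same grasp; the last joint's range is limited). The gripper opens to 93 mm and grips with 3 to 60 N. Pads are 15 mm wide; open, the fingers measure 128 mm over their backs; the gripper's body (75 mm by 188 mm) begins 65 mm behind the grasp point.
Start: joints at [-1.206, 0.599, -0.003, 1.599, 0.002, 0.943, -0.08], TCP at [309.991, 655.385, 218.618] pointing down, gripper open.
Joint ranges: [-2.57, 2.57], [-0.35, 1.97], [-1.29, 1.29], [0.11, 2.56], [-1.05, 4.19], [0.11, 1.86], [-2.63, 2.63]. Speed limits (rad/s): [2.22, 2.22, 3.01, 3.01, 3.14, 3.14, 3.14].

## Interface

Orientations are given as a unit quaternion [w, x, y, z].
In Python, from station import sensors, eyes, r gives the robot as it stands.
- The arm moves only by the tool play_rows, never from a script. Its argument "motion" is a list of rows, each an object of numbers: "x", "y", "z": the shift along the tool's x, y, z in mm; "roll": the turn about the tool's z in rad; "grip": the finger opening in mm, from 0 to 93. A call has 1 to 8 rows; each row shifts and turns the commanded pose from where the row before left it, along the tool's axes as they then stand; what a row does not reach is not made up. A row lasts 1/10 s, in which the tool goes at most 50 mm and 8.59 degrees, less where a joint would pass 70% of its speed; a pose out of reach is approached as far as the arm can. A call with a gripper value outside its range is refused whole. The fingers move at their own pace and stop on an object; "grip_force" is the grip in N (left out, the last holds). Time passes only in rows, so rows that do not move let the fingers close. It gives the time, the measured TCP pose, the force, the opening and the grip force at its end, in the units of the state.
- sensors.get_state(): the state, without advancing time (a new reading comes with each control period).
- eyes.camera(name): name is "scene" or "top" or "wrist"; returns the picture (384x512x3 uint8, blue, green, red); there is no depth.
- eyes.calibration(name): a dict with "fovy" (degrees; the focal length in pixels is half the picture's height over the tangent of half this angle, whatever the lens; pixels are square), "cx", "cy" (the principal point, pixels), "R" (3x3) and "t" (3): a world point X has camera coordinates R X + t. Camera axes: x right, y down, z forward; pixel columns grow to the right and rows downward; lengths in mm; the calibration is good to about 2 mm. A picture is of the moment at which its call begins: read the wrist's pose just before it. calibration takes no time and is no camera call; for the wrist camera it gives the pose at the moment of the call.
- r.sign_off(): hands the job in; it is judged then, once.
The state is a dict: "time_s": time; "qpos": joint angles; "dq": joint speeds; "joint_torque": joint torques, N m; "ee_pos": TCP position; "ee_rot": TCP orientation; "force": force on the tool from outside, world axes, zero at the start; "moment": the same for the moment, N m; "gripper_width": opening from 0.0 (shut) to 1.0 (fully open); "grip_force": force on a finger pad.
Only numpy, scipy, OpenCV 4.12 (cv2) and the standard library are available. Lean on these libraries where they do the work, as an engineer would, in place of code of your own. Each camera call takes 0.05 s, during which the arm holds its last target. There are 200 camera calls.

## Working session

There is one attempt and no reset: what is moved stays moved. The work goes in short steps, Python scripts to look and compute and a tool call to move; the robot and the scene stay as the last step left them, time stands still between calls to the robot, and variables do not carry over. Pictures are saved under pics/ and viewed, at most 10 in all, crops included, and the job is handed in when it is done.

Besides the shell and the picture viewer there is one more tool, called after "Emit:" as name(argument=value, ...), one argument or row to a line, values as JSON. play_rows: Moves the arm, as the interface text tells. Its arguments: {"type":"object","properties":{"motion":{"type":"array","items":{"type":"object","properties":{"x":{"type":"number"},"y":{"type":"number"},"z":{"type":"number"},"roll":{"type":"number"},"grip":{"type":"number"}}}},"grip_force":{"type":"number"}},"required":["motion"]}

```bash
mkdir -p pics; cat > h.py <<'E'
import numpy as np, cv2
from station import sensors, eyes, r
def ray(c,u,v,z):
    f=192/np.tan(np.radians(c['fovy'])/2)
    R=np.array(c['R']);t=np.array(c['t'])
    d=R.T@np.array([(u-c['cx'])/f,(v-c['cy'])/f,1]);o=-R.T@t
    return o+d*(z-o[2])/d[2]
def proj(c,X):
    f=192/np.tan(np.radians(c['fovy'])/2)
    p=np.array(c['R'])@np.array(X)+np.array(c['t']);return c['cx']+f*p[0]/p[2],c['cy']+f*p[1]/p[2]
E
python3 - <<'E'
from h import *
ims=[eyes.camera(n) for n in ("top","scene")]
for n,i in zip(("top","scene"),ims): cv2.imwrite(f"pics/{n}0.png",i)
s=sensors.get_state();print(s)
c=eyes.calibration("top");print(c)
hsv=cv2.cvtColor(ims[0],cv2.COLOR_BGR2HSV)
for nm,lo,hi in (("green",(45,80,50),(85,255,255)),("blue",(95,80,40),(130,255,255)),("ivory",(15,15,150),(35,90,255))):
    m=cv2.inRange(hsv,lo,hi);n,l,st,ce=cv2.connectedComponentsWithStats(m)
    for k in range(1,n):
        if st[k][4]>12: print(nm,st[k],ce[k].round(1),ray(c,*ce[k],52).round())
E
```

```text
{'time_s': 0.1, 'qpos': array([-1.20567526,  0.60007725, -0.00251519,  1.59998609,  0.00177006,
        0.9429362 , -0.07980424]), 'dq': array([-0.00050763, -0.00013901,  0.00280359, -0.00020139,  0.00112628,
        0.00019954,  0.00043558]), 'joint_torque': array([ 5.06867349e-03, -7.66560245e+01,  1.50250744e+00, -2.52936047e+01,
       -5.22501580e-02,  1.36397331e-02,  4.00772979e-05]), 'ee_pos': array([309.84274095, 654.99707493, 217.84630855]), 'ee_rot': array([-9.34819049e-05,  2.19111580e-01,  9.75699555e-01, -6.96107509e-04]), 'force': array([ 0.41542187, -0.23487309,  0.06691955]), 'moment': array([ 0.02062074, -0.06754202, -0.04200678]), 'grip_force': 0.0, 'gripper_width': 1.0005926717136417}
{'fovy': 55.28331718724415, 'cx': 256.82048519933454, 'cy': 197.23532163002952, 'R': array([[ 0.01433769, -0.99894694,  0.0435825 ],
       [-0.99846451, -0.01663601, -0.0528381 ],
       [ 0.05350749, -0.042758  , -0.99765159]]), 't': array([ 21.97342085, 565.22511546, 726.08943695])}
green [ 0 78  3 11 22] [ 0.7 84. ] [769. 520.  52.]
green [366 238   7   7  39] [369.2 241.2] [ 482. -186.   52.]
blue [392 150  28  26 559] [405.9 162.5] [ 636. -259.   52.]
blue [303 176   2  11  17] [303.4 180.9] [596. -57.  52.]
blue [323 177   6  16  33] [325.6 184.8] [ 589. -101.   52.]
blue [338 187  10  16  57] [342.1 195. ] [ 570. -133.   52.]
blue [354 208  15  11  58] [360.7 212.7] [ 536. -170.   52.]
blue [361 225  15  11  86] [366.7 229.6] [ 504. -181.   52.]
ivory [322 117  25  22 291] [334.2 127.4] [ 702. -117.   52.]
ivory [271 166  57  28 610] [293.4 176.3] [604. -38.  52.]
ivory [328 176  19  14 137] [336.2 183.2] [ 593. -121.   52.]
ivory [334 187  34  24 280] [352.4 199.5] [ 561. -153.   52.]
ivory [349 210  28  15 153] [365.2 217.6] [ 527. -178.   52.]
ivory [357 225  27  27 311] [371.2 240.5] [ 483. -190.   52.]
```

View pics/top0.png

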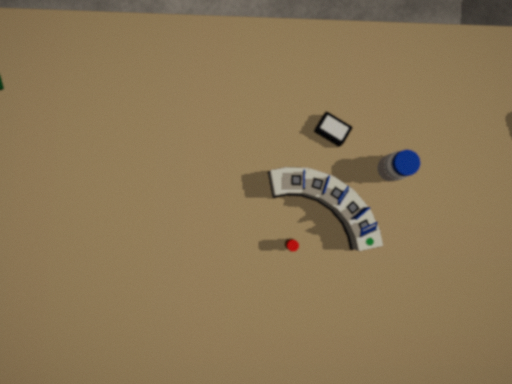

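View pics/scene0.png

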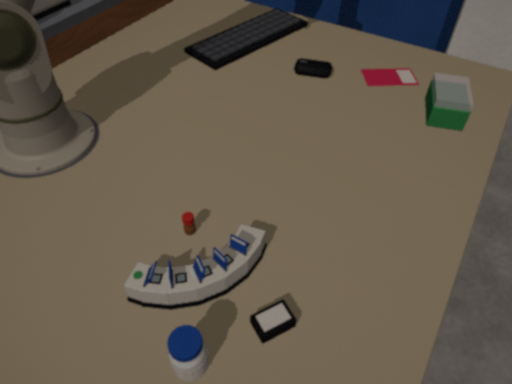

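The top view shows the tray between the green dot (369,241) and its far end (272,182). The jar cap is at (406,162), the case at (334,128) and the vial at (292,245). The scene view shows all five flaps upright. I'll move above the tray for a close look.

```bash
cat >> h.py <<'E'
def plan(p1,h1,n,p0=None,h0=None):
    "rows from pose (pos,heading of tool x, deg) to another"
    s=sensors.get_state()
    from scipy.spatial.transform import Rotation as Ro
    q=s['ee_rot'];X=Ro.from_quat([q[1],q[2],q[3],q[0]]).as_matrix()[:,0]
    p0=s['ee_pos'] if p0 is None else np.array(p0,float)
    h=np.arctan2(X[1],X[0]) if h0 is None else np.radians(h0)
    dr=(h-np.radians(h1))/n; d=(np.array(p1)-p0)/n
    print(p0.round(1),np.degrees(h).round(2))
    for k in range(n):
        a=h-k*dr;x=np.array([np.cos(a),np.sin(a)]);y=np.array([np.sin(a),-np.cos(a)])
        print(k,(d[:2]@x).round(1),(d[:2]@y).round(1),-d[2].round(1),dr.round(4))
E
python3 -c "
from h import *
plan([540,-100,300],40,18)"
```

```text
[309.8 655.  217.8] 154.69
0 -29.5 -32.4 -4.6 0.1112
1 -32.9 -29.0 -4.6 0.1112
2 -35.9 -25.1 -4.6 0.1112
3 -38.5 -21.0 -4.6 0.1112
4 -40.6 -16.6 -4.6 0.1112
5 -42.2 -12.0 -4.6 0.1112
6 -43.2 -7.2 -4.6 0.1112
7 -43.8 -2.4 -4.6 0.1112
8 -43.8 2.5 -4.6 0.1112
9 -43.2 7.3 -4.6 0.1112
10 -42.2 12.1 -4.6 0.1112
11 -40.6 16.7 -4.6 0.1112
12 -38.5 21.1 -4.6 0.1112
13 -35.9 25.2 -4.6 0.1112
14 -32.9 29.0 -4.6 0.1112
15 -29.4 32.5 -4.6 0.1112
16 -25.6 35.6 -4.6 0.1112
17 -21.5 38.2 -4.6 0.1112
```

Emit:
play_rows(
  motion=[
    {"x": -29, "y": -32, "z": -5, "roll": 0.11, "grip": 0},
    {"x": -33, "y": -29, "z": -5, "roll": 0.11, "grip": 0},
    {"x": -36, "y": -25, "z": -5, "roll": 0.11, "grip": 0},
    {"x": -38, "y": -21, "z": -5, "roll": 0.11, "grip": 0},
    {"x": -41, "y": -17, "z": -5, "roll": 0.11, "grip": 0},
    {"x": -42, "y": -12, "z": -5, "roll": 0.11, "grip": 0},
    {"x": -43, "y": -7, "z": -5, "roll": 0.11, "grip": 0},
    {"x": -44, "y": -2, "z": -5, "roll": 0.11, "grip": 0},
  ],
)

```text
time_s: 0.9
ee_pos: [413.8, 319.3, 258.7]
ee_rot: [-0.0, 0.616, 0.788, -0.0]
force: [-0.0, 0.3, 1.1]
gripper_width: 0.366
grip_force: 0.0
```

Emit:
play_rows(
  motion=[
    {"x": -44, "y": 2, "z": -5, "roll": 0.11},
    {"x": -43, "y": 7, "z": -5, "roll": 0.11},
    {"x": -42, "y": 12, "z": -5, "roll": 0.11},
    {"x": -41, "y": 17, "z": -5, "roll": 0.11},
    {"x": -38, "y": 21, "z": -5, "roll": 0.11},
    {"x": -36, "y": 25, "z": -5, "roll": 0.11},
    {"x": -33, "y": 29, "z": -5, "roll": 0.11},
    {"x": -29, "y": 32, "z": -5, "roll": 0.11},
  ],
)

```text
validation failed for argument at $.mo...
```

Emit:
play_rows(
  motion=[
    {"x": -26, "y": 36, "z": -1, "roll": 0.11},
    {"x": -22, "y": 38, "z": -1, "roll": 0.11},
    {"x": 0},
    {"x": 0},
    {"x": 0},
  ],
)

```text
validation failed for argument at $.mo...
```

```bash
python3 - <<'E'
from h import *
c=eyes.calibration("wrist");i=eyes.camera("wrist");cv2.imwrite("pics/w1.png",i)
s=sensors.get_state();print(s['time_s'],s['ee_pos'],s['ee_rot'],s['force'],s['gripper_width'])
hsv=cv2.cvtColor(i,cv2.COLOR_BGR2HSV)
for nm,lo,hi in (("green",(45,80,50),(85,255,255)),("ivory",(10,8,130),(40,90,255))):
    m=cv2.inRange(hsv,lo,hi);n,l,st,ce=cv2.connectedComponentsWithStats(m)
    for k in range(1,n):
        if st[k][4]>80: print(nm,st[k],ce[k].round(1),ray(c,*ce[k],50).round())
E
```

```text
0.95 [416.42877456 311.80435294 259.61869176] [ 1.19242278e-03  6.21090525e-01  7.83737584e-01 -7.33070273e-04] [ 1.27150444 -7.09293735 -0.16685724] 0.3168254110320336
ivory [     0      0    512    296 138153] [256.  135.4] [407. 345.  50.]
ivory [  0 270  11  26 179] [  3.7 285.9] [135.  75.  50.]
ivory [   0  331   54   53 2380] [ 25.  357.5] [167. -35.  50.]
ivory [ 202  331  111   39 3998] [256.6 350.1] [479.  56.  50.]
ivory [ 467  331   45   53 2090] [490.9 355.9] [800. 125.  50.]
```

View pics/w1.png

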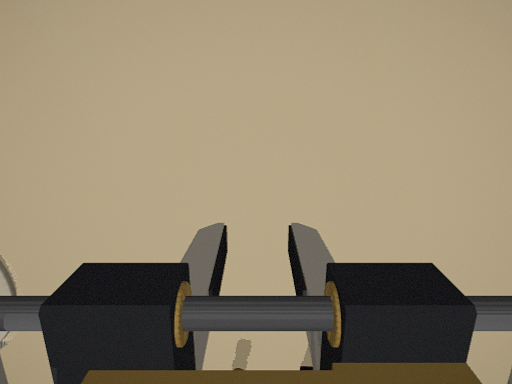

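The wrist view shows only the gripper and bare bench. The camera looks ahead along tool +x, and the rows seem to need every field filled in. Re-planning so the tray falls in view.

```bash
python3 -c "
from h import *
plan([500,-140,310],40,11)"
```

```text
[416.4 311.8 259.6] 103.21
0 -41.7 -2.0 -4.6 0.1003
1 -41.7 2.2 -4.6 0.1003
2 -41.3 6.4 -4.6 0.1003
3 -40.4 10.5 -4.6 0.1003
4 -39.2 14.5 -4.6 0.1003
5 -37.5 18.3 -4.6 0.1003
6 -35.5 22.0 -4.6 0.1003
7 -33.1 25.4 -4.6 0.1003
8 -30.4 28.6 -4.6 0.1003
9 -27.4 31.5 -4.6 0.1003
10 -24.1 34.1 -4.6 0.1003
```

Emit:
play_rows(
  motion=[
    {"x": -42, "y": -2, "z": -5, "roll": 0.1, "grip": 0},
    {"x": -42, "y": 2, "z": -5, "roll": 0.1, "grip": 0},
    {"x": -41, "y": 6, "z": -5, "roll": 0.1, "grip": 0},
    {"x": -40, "y": 10, "z": -5, "roll": 0.1, "grip": 0},
    {"x": -39, "y": 14, "z": -5, "roll": 0.1, "grip": 0},
    {"x": -37, "y": 18, "z": -5, "roll": 0.1, "grip": 0},
    {"x": -35, "y": 22, "z": -5, "roll": 0.1, "grip": 0},
    {"x": -33, "y": 25, "z": -5, "roll": 0.1, "grip": 0},
  ],
)

```text
time_s: 1.75
ee_pos: [479.3, -5.9, 298.9]
ee_rot: [-0.0, 0.874, 0.487, 0.0]
force: [0.6, 0.8, 0.7]
gripper_width: 0.003
grip_force: 0.0
```

Emit:
play_rows(
  motion=[
    {"x": -30, "y": 29, "z": -5, "roll": 0.1, "grip": 0},
    {"x": -27, "y": 31, "z": -5, "roll": 0.1, "grip": 0},
    {"x": -24, "y": 34, "z": -5, "roll": 0.1, "grip": 0},
    {"x": 0, "y": 0, "z": 0, "roll": 0, "grip": 0},
    {"x": 0, "y": 0, "z": 0, "roll": 0, "grip": 0},
  ],
)

```text
time_s: 2.25
ee_pos: [504.9, -126.8, 313.4]
ee_rot: [0.0, 0.936, 0.352, -0.0]
force: [-0.0, 0.3, -0.1]
gripper_width: 0.008
grip_force: 0.0
```

```bash
python3 - <<'E'
from h import *
c=eyes.calibration("wrist");i=eyes.camera("wrist");cv2.imwrite("pics/w2.png",i)
s=sensors.get_state();print(s['time_s'],s['ee_pos'],s['ee_rot'],s['force'],s['gripper_width'])
np.save("cw.npy",c,allow_pickle=True)
hsv=cv2.cvtColor(i,cv2.COLOR_BGR2HSV)
for nm,lo,hi in (("green",(45,80,50),(85,255,255)),("red",(0,170,60),(6,255,255)),("blue",(105,120,40),(130,255,255))):
    m=cv2.inRange(hsv,lo,hi);n,l,st,ce=cv2.connectedComponentsWithStats(m)
    for k in range(1,n):
        if st[k][4]>60: print(nm,st[k],ce[k].round(1),ray(c,*ce[k],50).round())
E
```

```text
2.3 [ 504.79622885 -125.54980411  313.20523604] [-3.32019322e-04  9.35728595e-01  3.52720492e-01 -3.75697164e-04] [-0.39492565  0.96649975 -0.38541401] 0.009907963671153151
green [274 187  11  12  94] [279.  192.5] [ 481. -188.   50.]
red [181 116  19  18 269] [190.  124.5] [474. -40.  50.]
blue [253  39  23  30 182] [263.7  54. ] [600. -55.  50.]
blue [272  77  26  19  80] [284.3  85.3] [589. -98.  50.]
blue [281 110  27  14 159] [293.7 116.6] [ 569. -133.   50.]
blue [ 378  122   45   41 1423] [400.1 141.9] [ 637. -260.   50.]
blue [282 152  28   6 157] [295.1 154.5] [ 534. -168.   50.]
blue [274 172  29  14 184] [287.4 178.8] [ 503. -183.   50.]
blue [483 331  29  24 432] [500.9 339.7] [ 531. -615.   50.]
```

View pics/w2.png

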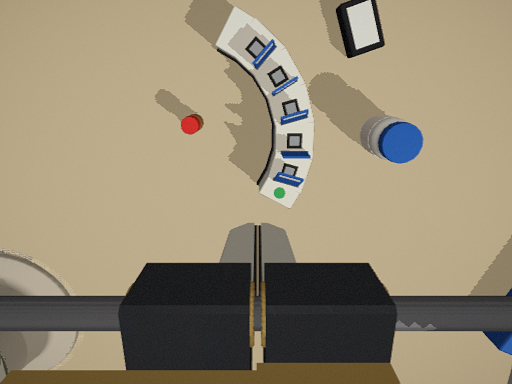

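The wrist view shows the tray clearly: green dot at (279,192), cell squares from about (289,170) to (256,47), and all flaps open. Next is a fit of the tray pose to the cell squares, with the green dot and the outer rim as checks.

```bash
python3 - <<'E'
from h import *
from scipy.spatial.transform import Rotation as Ro
from scipy.optimize import least_squares
c=np.load("cw.npy",allow_pickle=True).item();i=cv2.imread("pics/w2.png")
hsv=cv2.cvtColor(i,cv2.COLOR_BGR2HSV)
m=cv2.inRange(hsv,(0,0,0),(180,110,85));n,l,st,ce=cv2.connectedComponentsWithStats(m)
P={}
for k,(u,v) in enumerate([(289,170),(294,141),(290,107),(278,77),(256,47)],1):
    b=[j for j in range(1,n) if 15<st[j][4]<400 and np.hypot(ce[j][0]-u,ce[j][1]-v)<14]
    pts=np.vstack([np.argwhere(l==j)[:,::-1] for j in b]).astype(np.float32)
    (x,y),wh,_=cv2.minAreaRect(pts);P[k]=ray(c,x,y,50)[:2];print(k,(x,y),wh,P[k].round(1))
a=(3-np.arange(1,6))*.28
M=np.c_[150-150*np.cos(a),150*np.sin(a)];W=np.array([P[k] for k in range(1,6)])
A=M-M.mean(0);B=W-W.mean(0);R,_=Ro.align_vectors(np.c_[B,np.zeros(5)],np.c_[A,np.zeros(5)])
R=R.as_matrix()[:2,:2];o=W.mean(0)-R@M.mean(0)
print("origin",o,"yaw",np.degrees(np.arctan2(R[1,0],R[0,0])),"res",(W-(M@R.T+o)).round(1).tolist())
print("centre",o+R@[150,0]); g=R.T@(np.array([481,-188])-o);print("green in tray",g,np.hypot(*(g-[150,0])))
# ivory outline radius check
iv=cv2.inRange(hsv,(10,8,175),(40,75,255));n,l,st,ce=cv2.connectedComponentsWithStats(iv)
C=o+R@[150,0];L=l.copy()
ps=np.argwhere(iv>0);q=np.array([ray(c,u,v,50)[:2] for v,u in ps])-C
t=(q@R); ang=np.degrees(np.arctan2(t[:,1],-t[:,0]));rr=np.hypot(*t.T)
for d in range(-48,50,8):
    s=rr[(abs(ang-d)<1)&(rr<190)&(rr>110)];print(d,np.percentile(s,[1,99]).round(1) if len(s) else None,end=' ')
E
```

```text
1 (289.1972351074219, 169.00918579101562) (13.792698860168457, 9.290915489196777) [ 514.8 -175.9]
2 (293.5, 142.5) (25.0, 17.0) [ 544.6 -155.9]
3 (290.0882263183594, 106.35295104980469) (12.369316101074219, 14.55213737487793) [ 575.5 -121.3]
4 (277.7794189453125, 76.1323471069336) (16.120866775512695, 15.60637092590332) [592.2 -85.1]
5 (255.00003051757812, 47.000003814697266) (14.142135620117188, 15.55634880065918) [598.8 -41.9]
origin [ 574.857511   -122.22371734] yaw 147.35324724252908 res [[2.2, 1.1], [-2.9, -1.9], [0.6, 1.0], [-0.1, -0.9], [0.3, 0.8]]
centre [448.55563821 -41.30501166]
green in tray [ 43.54565171 106.01663996] 150.23999539705653
-48 [111.  181.9] -40 [111.4 189.4] -32 [126.7 189.7] -24 [128.9 189.4] -16 [126.7 189.6] -8 [128.6 188.2] 0 [127.  176.7] 8 [127.8 189.6] 16 [126.6 189.3] 24 [128.  189.7] 32 [126.7 189.4] 40 [126.8 189.4] 48 [111.  189.4]
```

The fit residuals are under 3 mm and the green dot comes out at radius 150.2 mm, so the pose is good enough. Next move is above the green-dot pad, then down.

```bash
cat >> h.py <<'E'
C=np.array([448.6,-41.3]);YAW=147.35
def arc(a,z):
    t=np.radians(YAW);p=C+150*np.array([-np.cos(a)*np.cos(t)-np.sin(a)*np.sin(t),-np.cos(a)*np.sin(t)+np.sin(a)*np.cos(t)])
    return np.r_[p,z],YAW-90-np.degrees(a)
E
python3 -c "
from h import *
p,h=arc(.84,85);print(p,h);plan(p,h,8)"
```

```text
[ 472.6378561  -189.36141116   85.        ] 9.221545209010841
[ 504.8 -125.5  313.2] 41.31
0 -8.3 3.3 28.5 0.07
1 -8.0 3.9 28.5 0.07
2 -7.7 4.5 28.5 0.07
3 -7.4 5.0 28.5 0.07
4 -7.0 5.5 28.5 0.07
5 -6.6 6.0 28.5 0.07
6 -6.2 6.4 28.5 0.07
7 -5.7 6.8 28.5 0.07
```

Emit:
play_rows(
  motion=[
    {"x": -8.3, "y": 3.3, "z": 28.5, "roll": 0.07, "grip": 0},
    {"x": -8, "y": 3.9, "z": 28.5, "roll": 0.07, "grip": 0},
    {"x": -7.7, "y": 4.5, "z": 28.5, "roll": 0.07, "grip": 0},
    {"x": -7.4, "y": 5, "z": 28.5, "roll": 0.07, "grip": 0},
    {"x": -7, "y": 5.5, "z": 28.5, "roll": 0.07, "grip": 0},
    {"x": -6.6, "y": 6, "z": 28.5, "roll": 0.07, "grip": 0},
    {"x": -6.2, "y": 6.4, "z": 28.5, "roll": 0.07, "grip": 0},
    {"x": -5.7, "y": 6.8, "z": 28.5, "roll": 0.07, "grip": 0},
  ],
)

```text
time_s: 3.1
ee_pos: [472.9, -188.1, 84.3]
ee_rot: [-0.0, 0.997, 0.08, -0.0]
force: [0.2, -0.0, 0.1]
gripper_width: 0.008
grip_force: 0.0
```

Emit:
play_rows(
  motion=[
    {"x": 0, "y": 0, "z": 0, "roll": 0, "grip": 0},
    {"x": 0, "y": 0, "z": 0, "roll": 0, "grip": 0},
    {"x": 0, "y": 0, "z": 0, "roll": 0, "grip": 0},
    {"x": 0, "y": 0, "z": 0, "roll": 0, "grip": 0},
  ],
)

```text
time_s: 3.5
ee_pos: [473.9, -189.3, 86.9]
ee_rot: [0.0, 0.997, 0.081, 0.001]
force: [0.6, -0.0, -0.1]
gripper_width: 0.008
grip_force: 0.0
```

```bash
python3 - <<'E'
from h import *
i=eyes.camera("scene");cv2.imwrite("pics/s2.png",cv2.resize(i[200:340,90:300],None,fx=3,fy=3))
i=eyes.camera("wrist");cv2.imwrite("pics/w3.png",i)
p,h=arc(.84,56);plan(p,h,2)
E
```

```text
[ 473.7 -189.4   86.6] 9.25
0 -0.5 -0.1 15.3 0.0002
1 -0.5 -0.1 15.3 0.0002
```

View pics/w3.png

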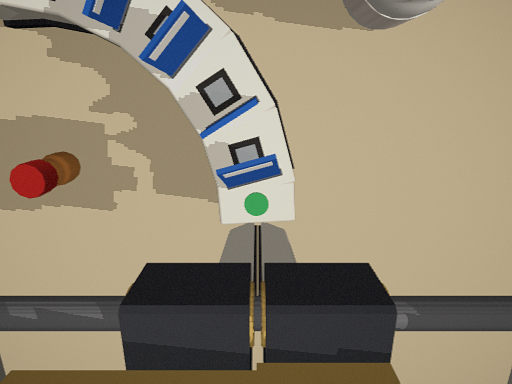

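View pics/s2.png

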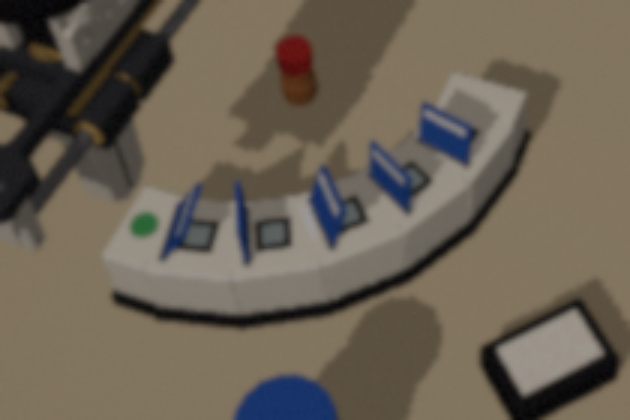

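Wrist view: the fingers (col 257) line up with the pad's midline (cols 219–294) and the dot at (256,204). The scene crop shows all five flaps standing. I'll descend and touch the pad lightly to get a height reference.

Emit:
play_rows(
  motion=[
    {"x": 0, "y": 0, "z": 15, "roll": 0, "grip": 0},
    {"x": 0, "y": 0, "z": 15, "roll": 0, "grip": 0},
    {"x": 0, "y": 0, "z": 0, "roll": 0, "grip": 0},
    {"x": 0, "y": 0, "z": 0, "roll": 0, "grip": 0},
    {"x": 0, "y": 0, "z": 0, "roll": 0, "grip": 0},
  ],
)

```text
time_s: 4.1
ee_pos: [473.3, -190.0, 56.4]
ee_rot: [0.0, 0.997, 0.08, 0.0]
force: [-0.8, 0.6, 0.9]
gripper_width: 0.004
grip_force: 0.0
```

Emit:
play_rows(
  motion=[
    {"x": 0, "y": 0, "z": 3, "roll": 0, "grip": 0},
    {"x": 0, "y": 0, "z": 0, "roll": 0, "grip": 0},
    {"x": 0, "y": 0, "z": 0, "roll": 0, "grip": 0},
  ],
)

```text
time_s: 4.4
ee_pos: [473.0, -189.9, 52.8]
ee_rot: [0.0, 0.997, 0.08, 0.0]
force: [0.6, -0.9, 0.4]
gripper_width: 0.005
grip_force: 0.0
```

Emit:
play_rows(
  motion=[
    {"x": 0, "y": 0, "z": 1.5, "roll": 0, "grip": 0},
    {"x": 0, "y": 0, "z": 0, "roll": 0, "grip": 0},
    {"x": 0, "y": 0, "z": 0, "roll": 0, "grip": 0},
  ],
)

```text
time_s: 4.7
ee_pos: [472.9, -189.9, 51.1]
ee_rot: [-0.0, 0.997, 0.08, -0.0]
force: [0.2, -0.5, -0.0]
gripper_width: 0.005
grip_force: 0.0
```

Emit:
play_rows(
  motion=[
    {"x": 0, "y": 0, "z": 1, "roll": 0, "grip": 0},
    {"x": 0, "y": 0, "z": 0, "roll": 0, "grip": 0},
    {"x": 0, "y": 0, "z": 0, "roll": 0, "grip": 0},
  ],
)

```text
time_s: 5.0
ee_pos: [473.0, -189.9, 50.3]
ee_rot: [-0.0, 0.997, 0.08, 0.0]
force: [-0.1, 0.4, 4.9]
gripper_width: 0.003
grip_force: 2.7
```

Emit:
play_rows(
  motion=[
    {"x": 0, "y": 0, "z": 0.6, "roll": 0, "grip": 0},
    {"x": 0, "y": 0, "z": 0, "roll": 0, "grip": 0},
    {"x": 0, "y": 0, "z": 0, "roll": 0, "grip": 0},
  ],
)

```text
time_s: 5.3
ee_pos: [473.0, -190.0, 50.3]
ee_rot: [-0.0, 0.997, 0.08, 0.0]
force: [-2.8, 0.7, 14.2]
gripper_width: 0.007
grip_force: 7.5
```

Contact comes at z ≈ 50.3, as expected. I'll lift 5.6 mm, which puts the tip about 1.5 mm above the shut flaps, and start the sweep.

Emit:
play_rows(
  motion=[
    {"x": 0, "y": 0, "z": -5.6, "roll": -0.027, "grip": 0},
    {"x": 0, "y": 0, "z": 0, "roll": 0, "grip": 0},
    {"x": 8, "y": 0, "z": 0, "roll": -0.0533, "grip": 0},
    {"x": 8, "y": 0, "z": 0, "roll": -0.0533, "grip": 0},
    {"x": 8, "y": 0, "z": 0, "roll": -0.0533, "grip": 0},
    {"x": 8, "y": 0, "z": 0, "roll": -0.0533, "grip": 0},
    {"x": 8, "y": 0, "z": 0, "roll": -0.0533, "grip": 0},
    {"x": 8, "y": 0, "z": 0, "roll": -0.0533, "grip": 0},
  ],
)

```text
time_s: 6.1
ee_pos: [519.3, -174.4, 55.1]
ee_rot: [0.0, 0.967, 0.253, 0.0]
force: [0.3, -0.4, 0.1]
gripper_width: 0.006
grip_force: 0.0
```

```bash
python3 - <<'E'
from h import *
i=eyes.camera("scene");cv2.imwrite("pics/s3.png",cv2.resize(i[200:340,90:300],None,fx=3,fy=3))
p,h=arc(.84-48/150,55);plan(p,h,1)
E
```

```text
[ 520.5 -173.7   55.1] 29.53
0 -2.4 -0.8 0.1 0.0345
```

View pics/s3.png

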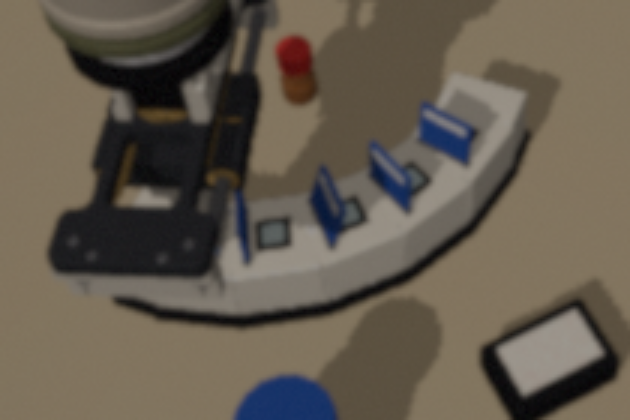

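Flap 1 is going down under the fingertips. Flaps 2–5 still stand and the tray hasn't shifted. Continuing along the arc.

Emit:
play_rows(
  motion=[
    {"x": 8, "y": 0, "z": 0, "roll": -0.0533, "grip": 0},
    {"x": 8, "y": 0, "z": 0, "roll": -0.0533, "grip": 0},
    {"x": 8, "y": 0, "z": 0, "roll": -0.0533, "grip": 0},
    {"x": 8, "y": 0, "z": 0, "roll": -0.0533, "grip": 0},
    {"x": 8, "y": 0, "z": 0, "roll": -0.0533, "grip": 0},
    {"x": 8, "y": 0, "z": 0, "roll": -0.0533, "grip": 0},
  ],
)

```text
time_s: 6.75
ee_pos: [557.4, -145.7, 55.2]
ee_rot: [0.0, 0.915, 0.404, 0.0]
force: [-0.3, -0.9, 0.5]
gripper_width: 0.005
grip_force: 0.1
```

```bash
python3 - <<'E'
from h import *
i=eyes.camera("scene");cv2.imwrite("pics/s4.png",cv2.resize(i[200:340,90:300],None,fx=3,fy=3))
s=sensors.get_state();print(s['force'])
p,h=arc(.84-96/150,55);plan(p,h,1)
E
```

```text
[1.24122718 1.2556243  0.55900231]
[ 558.4 -144.5   55.1] 47.86
0 -2.3 -0.8 0.1 0.0344
```

View pics/s4.png

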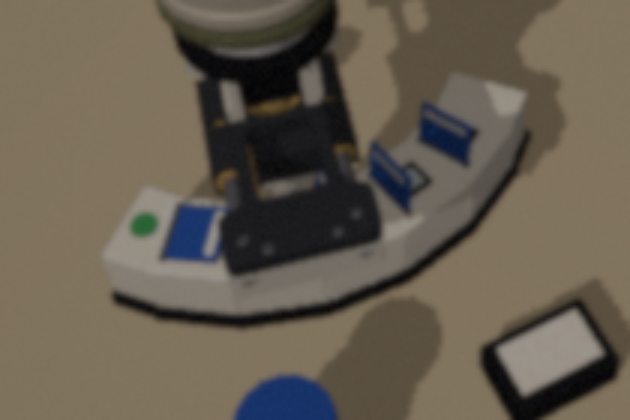

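Flap 1 lies flat at (190,232) in the crop, and flaps 4 and 5 still stand. The path error is about 1–2 mm. Continuing.

Emit:
play_rows(
  motion=[
    {"x": 8, "y": 0, "z": 0, "roll": -0.0533, "grip": 0},
    {"x": 8, "y": 0, "z": 0, "roll": -0.0533, "grip": 0},
    {"x": 8, "y": 0, "z": 0, "roll": -0.0533, "grip": 0},
    {"x": 8, "y": 0, "z": 0, "roll": -0.0533, "grip": 0},
    {"x": 8, "y": 0, "z": 0, "roll": -0.0533, "grip": 0},
    {"x": 8, "y": 0, "z": 0, "roll": -0.0533, "grip": 0},
    {"x": 8, "y": 0, "z": 0, "roll": -0.0533, "grip": 0},
    {"x": 8, "y": 0, "z": 0, "roll": -0.0533, "grip": 0},
  ],
)

```text
time_s: 7.6
ee_pos: [590.6, -91.7, 55.2]
ee_rot: [-0.0, 0.809, 0.588, 0.0]
force: [0.3, -0.9, 0.5]
gripper_width: 0.005
grip_force: 0.1
```

```bash
python3 - <<'E'
from h import *
s=sensors.get_state();print(s['force'],s['qpos'][6])
p,h=arc(.84-160/150,55);plan(p,h,1)
E
```

```text
[ 0.26311378 -0.89948536  0.51196732] 0.1015935478806118
[590.6 -91.7  55.2] 72.03
0 -0.3 -0.7 0.2 0.0296
```

Emit:
play_rows(
  motion=[
    {"x": 8, "y": 0, "z": 0, "roll": -0.0533, "grip": 0},
    {"x": 8, "y": 0, "z": 0, "roll": -0.0533, "grip": 0},
    {"x": 8, "y": 0, "z": 0, "roll": -0.0533, "grip": 0},
    {"x": 8, "y": 0, "z": 0, "roll": -0.0533, "grip": 0},
    {"x": 8, "y": 0, "z": 0, "roll": -0.0533, "grip": 0},
    {"x": 8, "y": 0, "z": 0, "roll": -0.0533, "grip": 0},
    {"x": 8, "y": 0, "z": 0, "roll": -0.0533, "grip": 0},
    {"x": 8, "y": 0, "z": 0, "roll": -0.0533, "grip": 0},
  ],
)

```text
time_s: 8.4
ee_pos: [598.6, -28.5, 55.1]
ee_rot: [-0.0, 0.666, 0.746, 0.0]
force: [0.2, -0.4, 0.5]
gripper_width: 0.006
grip_force: 0.1
```

Emit:
play_rows(
  motion=[
    {"x": 7, "y": 0, "z": 0, "roll": -0.05, "grip": 0},
    {"x": 0, "y": 0, "z": 0, "roll": 0, "grip": 0},
    {"x": 0, "y": 0, "z": 0, "roll": 0, "grip": 0},
    {"x": 0, "y": 0, "z": -20, "roll": 0, "grip": 0},
    {"x": 0, "y": 0, "z": -40, "roll": 0, "grip": 0},
    {"x": -40, "y": 0, "z": -30, "roll": 0, "grip": 0},
    {"x": -40, "y": 0, "z": -30, "roll": 0, "grip": 0},
    {"x": -40, "y": 0, "z": -30, "roll": 0, "grip": 0},
  ],
)

```text
time_s: 9.2
ee_pos: [616.7, -142.7, 206.7]
ee_rot: [0.0, 0.649, 0.761, -0.0]
force: [0.4, 0.2, -0.4]
gripper_width: 0.005
grip_force: 0.0
```

Emit:
play_rows(
  motion=[
    {"x": -45, "y": 0, "z": -20, "roll": 0, "grip": 0},
    {"x": -45, "y": 0, "z": -20, "roll": 0, "grip": 0},
    {"x": -45, "y": 0, "z": 0, "roll": 0, "grip": 0},
    {"x": 0, "y": 0, "z": 0, "roll": 0, "grip": 0},
    {"x": 0, "y": 0, "z": 0, "roll": 0, "grip": 0},
    {"x": 0, "y": 0, "z": 0, "roll": 0, "grip": 0},
  ],
)

```text
time_s: 9.8
ee_pos: [637.8, -273.1, 244.6]
ee_rot: [-0.001, 0.649, 0.761, 0.0]
force: [-0.8, 0.5, 0.4]
gripper_width: 0.005
grip_force: 0.0
```

```bash
python3 - <<'E'
from h import *
i=eyes.camera("scene")[200:340,90:300];j=eyes.camera("wrist")
k=cv2.resize(i,None,fx=1.8,fy=1.8)
o=np.zeros((384,512+k.shape[1]-100,3),np.uint8);k=cv2.resize(i,(278,185));o=np.zeros((384,790,3),np.uint8);o[:,:512]=j;o[:185,512:]=k
cv2.imwrite("pics/end.png",o)
s=sensors.get_state();print(s['time_s'],s['ee_pos'],s['force'])
E
```

```text
9.9 [ 638.15656568 -272.56383433  244.84595672] [-0.40828337 -1.02109881 -0.43270068]
```

View pics/end.png

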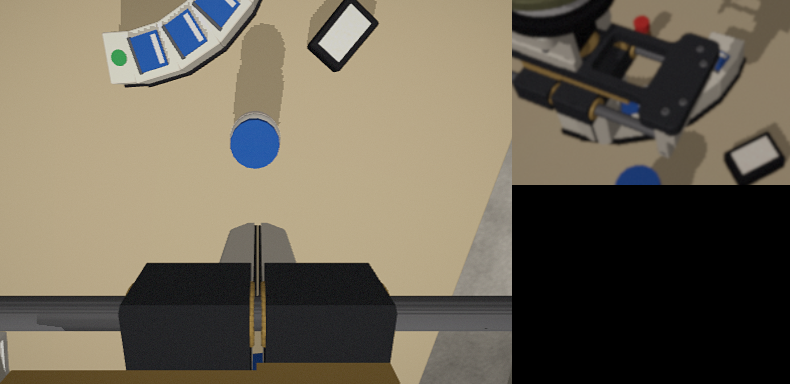

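Flaps 1–3 are shut, and the jar and case stand where they were. The hand hides flaps 4 and 5, so I'll shift it and look once more.

Emit:
play_rows(
  motion=[
    {"x": 25, "y": -25, "z": -20, "roll": 0, "grip": 0},
    {"x": 25, "y": -25, "z": -20, "roll": 0, "grip": 0},
    {"x": 25, "y": -25, "z": -20, "roll": 0, "grip": 0},
    {"x": 10, "y": -10, "z": -10, "roll": 0, "grip": 0},
    {"x": 0, "y": 0, "z": 0, "roll": 0, "grip": 0},
    {"x": 0, "y": 0, "z": 0, "roll": 0, "grip": 0},
    {"x": 0, "y": 0, "z": 0, "roll": 0, "grip": 0},
  ],
)

```text
time_s: 10.6
ee_pos: [541.5, -204.0, 314.3]
ee_rot: [-0.0, 0.649, 0.761, -0.0]
force: [0.1, -0.6, -1.1]
gripper_width: 0.006
grip_force: 0.0
```

```bash
python3 - <<'E'
from h import *
c=eyes.calibration("wrist");j=eyes.camera("wrist")
hsv=cv2.cvtColor(j,cv2.COLOR_BGR2HSV)
n,l,st,ce=cv2.connectedComponentsWithStats(cv2.inRange(hsv,(105,120,40),(130,255,255)))
for k in range(1,n):
    if st[k][4]>150: print(st[k],ray(c,*ce[k],53).round())
for k in range(1,6): print(k,arc((3-k)*.28,53)[0].round(),np.round(proj(c,arc((3-k)*.28,53)[0])))
n,l,st,ce=cv2.connectedComponentsWithStats(cv2.inRange(hsv,(45,80,50),(85,255,255)))
for k in range(1,n):
    if st[k][4]>50: print('green',ray(c,*ce[k],50).round())
cv2.imwrite("pics/end2.png",j)
E
```

```text
[310   9  33  31 622] [598. -44.  53.]
[297  44  35  34 560] [592. -86.  53.]
[277  73  34  36 512] [ 573. -124.   53.]
[252  96  32  34 482] [ 546. -156.   53.]
[224 111  28  31 469] [ 510. -178.   53.]
[ 302  179   39   39 1193] [ 638. -256.   53.]
1 [ 513. -177.   53.] [238. 126.]
2 [ 548. -154.   53.] [268. 113.]
3 [ 575. -122.   53.] [294.  90.]
4 [592. -84.  53.] [314.  61.]
5 [599. -43.  53.] [326.  25.]
green [ 481. -188.   50.]
```

View pics/end2.png

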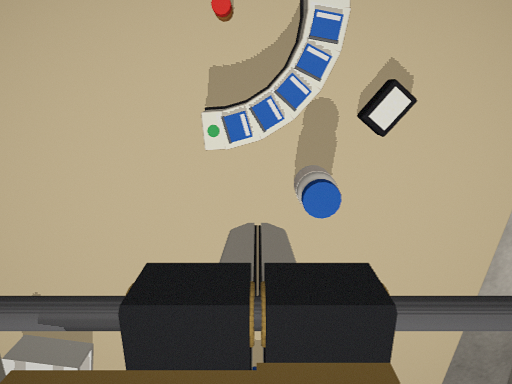

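All five flaps lie over their cells, from (237,126) to (326,25). The green dot is still at (481,-188), so the tray hasn't moved, and the hand is clear.

```bash
python3 -c "
from h import *
print(r.sign_off())"
```

```text
the job is handed in; nothing more can be done
None
```

I folded all five flaps shut in order from the green dot and handed the job in at about 10.7 s; the last picture shows them flat, the tray, jar, vial and case apparently undisturbed and the hand clear, but the sign-off returned no verdict.

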